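# Wind the ejection spring drive and shut its roll cover

## Robot

A 6-joint arm with a two-finger parallel gripper is mounted at the origin on the work surface. World frame = base frame: x ahead of the robot, y to its left, z up, the work surface at z = 0. Lengths are in m, angles in rad, forces in N, time in s.
With the tool pointing down it reaches from about 0.35 to 0.775 m from the base axis. Payload 7.3 kg.
Tool frame: the origin (TCP) lies at the very end of the fingers, on their centre line; the grasp point (between the pads) lies 19 mm behind it; z points along the fingers, y is the line along which they close (so a half turn about z gives the same grasp; the last joint's range is limited). The gripper opens to 92 mm and grips with 3 to 60 N. Pads are 19 mm wide; open, the fingers measure 130 mm over their backs; the gripper's body (75 mm by 190 mm) begins 47 mm behind the grasp point.
Start: joints at [-1.334, 0.342, 1.524, -0, 1.275, -0.146], TCP at [0.196, -0.487, 0.202] pointing down, gripper open.
Joint ranges: [-2.53, 2.53], [-0.77, 2.02], [0.04, 2.7], [-1, 4.14], [0.28, 2.66], [-3.11, 3.11]. Speed limits (rad/s): [2.57, 2.57, 3.14, 3.14, 3.14, 3.14].

## Interface

Orientations are given as [roll, pitch, yaw] about the fixed x, y, z axes, in that order (R = Rz(yaw) Ry(pitch) Rx(roll)).
In Python, from cell import robot gives the robot as it stands.
- The arm moves only by the tool apply_moves, never from a script. Its argument "motion" is text: rows parted by semicolons, each of 7 numbers parted by spaces: the opening in per cent of the stroke, from 0 (shut) to 100 (fully open), then the shift along the tool's x, y, z in cm, then the turn, a rotation vector about the tool's x, y, z in rad. A call has 1 to 20 rows; each row shifts and turns the commanded pose from where the row before left it, along the tool's axes as they then stand; what a row does not reach is not made up. A row lasts 1/8 s, in which the tool goes at most 62.5 mm and 10.7 degrees, less where a joint would pass 70% of its speed; a pose out of reach is approached as far as the arm can. A call with a gripper value outside its range is refused whole. The fingers move at their own pace and stop on an object; "force" is the grip in N (left out, the last holds). Time passes only in rows, so rows that do not move let the fingers close. It gives the time, the measured TCP pose, the force, the opening and the grip force at its end, in the units of the state.
- robot.observe(): the state, without advancing time (a new reading comes with each control period).
- robot.read_camera(name): name is "scene" or "top"; returns a dict with "img" (400x640x3 uint8, red, green, blue), "fovy" (degrees; the focal length in pixels is half the picture's height over the tangent of half this angle, whatever the lens; pixels are square), "cx", "cy" (the principal point, pixels), "k1" (the pictures are not rectified: a ray, as slopes to the right and down, at radius r is drawn at 1 + k1 r^2 times it, then the intrinsics apply), "R" (3x3) and "t" (3): a world point X has camera coordinates R X + t. Camera axes: x right, y down, z forward; pixel columns grow to the right and rows downward; lengths in m; the calibration is good to about 2 mm. A picture is of the moment at which its call begins. There is no depth.
- robot.hand_in(): hands the job in; it is judged then, once.
Trained networks look in a picture, given as the dict that the camera call returned (one of the last four; its "shot" number tells which), for a name from the list of things; names that differ only in an ending like _2 or _b are one class to them, and where a whole thing is asked for, a point or a joint stands for the part that bears it (a point fixed in the world has none). Each returns a list of dicts, best first, with "score" (0 to 1); they miss things now and then, are a little off and sometimes report something else, mostly with a low value. They report only what shows in the picture. A call takes as long as a camera call.
- robot.search_frame(target, picture): "centre" ([x, y, z] in m, in world coordinates, good to about 4 mm: the middle of the surface that is visible of it).
- robot.trace(target, picture): "pixels" (400x640 bool, what is visible of it).
The state is a dict: "time": time; "qpos": joint angles; "qvel": joint speeds; "joint_efforts": joint torques, N m; "tool_pos": TCP position; "tool_rot": TCP orientation; "contact_force": force on the tool from outside, world axes, zero at the start; "torque": the same for the moment, N m; "opening": finger opening in m; "grip_force": force on a finger pad.
Only numpy, scipy, OpenCV 4.12 (cv2) and the standard library are available. Lean on these libraries where they do the work, as an engineer would, in place of code of your own. Each camera call takes 0.05 s, during which the arm holds its last target. There are 200 camera calls.

## Task

Get the spring drive ready for the next ejection test: roll its curved slatted cover all the way back, wind the winged key clockwise in partial turns, regripping as you need, until it comes up against its stop, then roll the cover fully shut again and let go. Leave the other things on the bench where they are.

Things in the scene. Friction and masses are not known exactly. Their poses are not given: they have to be found in the camera images.
- unit: spring drive unit, fixed to the bench: half-round housing 370 mm deep (x), 270 wide (y), 195 tall, two grey side cheeks (inner faces at y = +-121 mm, rim radius about 170 mm), grey back shell; an open black 120 mm cube frame (ejection pod) is bolted to its +y side, y = 140 to 260 mm. Origin: centre of its underside, z up; its front, -x, looks roughly to the robot. The key is in front, under the cover
- cover_axis (a point): point on the axis of the cover's circular track, 20 mm above the bench, in the unit's middle; the axis runs along this point's y; axes parallel to the unit's; fixed
- cover (a joint): angle of the cover about the track axis, rad: 0 = fully shut (end stop), 1.25 = fully back over the back shell (end stop); grows as the cover rolls from the front up and backwards. Friction (about 0.45 N m, 2 to 4 N at the handle) keeps it wherever it is left. Starts at 0 to 0.25
- cover_edge (a point): middle of the cover's lower front edge; turns with the cover. The cover is a rigid curved shell of ten aluminium slats, 262 mm wide, outer radius 173 mm about the track axis; shut, it spans 16 to 98 degrees, measured up from the front of the track axis
- handle (a point): centre of the cover's handle: a straight round dark steel bar, 14 mm thick, 100 mm long, parallel to the unit's y, on a post at each end. The bar's centre lies 208 mm from the track axis, 35 mm outside the slats, 54 degrees up from the front of the track axis when shut and 126 degrees when fully back. The point turns with the cover
- key (a joint): angle of the winding key, rad: 0 = unwound, 4.2 = fully wound (stop); grows as the key is turned clockwise, seen by someone looking at its wings from outside. The spring (0.015 N m per rad) resists more as it is wound, but a friction brake (0.12 N m) holds the key wherever it is let go; turning it back unwinds it. Starts at 0.1 to 0.8
- key_grip (a point): middle of the plain steel key's butterfly-shaped wings: 72 mm long (x), 12 mm thick (y, flat faces), from 22 mm below to 18 mm above this point (z). On the turning axis, 134 mm from the track axis. The point turns with the key: z points out along the turning axis, x along the wings. At key angle 0 the wings lie in the unit's fore-and-aft (xz) plane
- key_root (a point): foot of the key's 16 mm thick shaft, on the 104 mm wide round spring drum, 43 mm below key_grip along the turning axis. The turning axis leans 35 degrees from vertical towards the unit's front (its outer end) and crosses the track axis at cover_axis. Fixed; axes parallel to the unit's. With the cover above about 1.1 rad nothing stands over the key
- module_stack: loose stack of six black 96 mm square circuit boards on four corner posts, 87 mm tall, 0.6 kg; origin centre of its underside; bystander, leave alone
- ladder_frame: loose black ladder-shaped satellite frame lying flat, 300 x 99 x 9 mm, origin centre of its underside; bystander, leave alone
- screwdriver: loose screwdriver lying flat, 180 mm long along its x; bystander, leave alone
- wrench: loose steel wrench lying flat, 150 mm long along its x; bystander, leave alone
- panels: loose stack of three black solar panels lying flat, 100 x 83 x 12 mm; bystander, leave alone
- solvent: loose upright white bottle, 64 mm diameter, 150 mm tall, origin centre of its underside; bystander, leave alone
- spool: loose grey spool standing on its flange, 70 mm diameter, 50 mm tall; bystander, leave alone

How it is judged:
On the way, in this order (a step that is already met when the one before it is completed fails the run):
1. the cover is rolled back (cover angle above 1.1 rad) (value of joint cover above 1.1 rad), for 0.2 s.
2. the key is wound to its stop (key angle above 4.0 rad) (value of joint key above 4 rad), for 0.2 s.
At the end, for the whole second after the job is handed in: The cover is shut (within 0.07 rad, about 12 mm at its edge), the key is still fully wound (above 3.95 of 4.2 rad) and both are at rest (value of joint cover below 0.07 rad and value of joint key above 3.95 rad and not (velocity of joint cover above 0.05 rad/s) and not (velocity of joint key below -0.05 rad/s)); the robot touches nothing.
It fails at once if a bystander was moved by more than 30 mm (distance of any of module_stack, ladder_frame, screwdriver, wrench, panels, solvent, spool from where it was at the start of the episode above 0.03 m).
It also fails if it takes over 72 s, if anything falls off the work surface, if the arm or the gripper's body presses on something with over 40 N, if the wrist force passes 120 N, or if a joint passes its speed limit or range.

## Working session

There is one attempt and no reset: what is moved stays moved. The work goes in short steps, Python scripts to look and compute and a tool call to move; the robot and the scene stay as the last step left them, time stands still between calls to the robot, and variables do not carry over. Pictures are saved under pics/ and viewed, at most 10 in all, crops included, and the job is handed in when it is done.

Besides the shell and the picture viewer there is one more tool, called after ">>>" as name(argument=value, ...), one argument or row to a line, values as JSON. apply_moves: Moves the arm, as the interface text tells. Its arguments: {"type":"object","properties":{"motion":{"type":"string"},"force":{"type":"number"}},"required":["motion"]}

```bash
ls; mkdir -p pics; python3 - <<'E'
from cell import robot
import cv2,numpy as np
for n in("scene","top"):
    p=robot.read_camera(n); cv2.imwrite(f"pics/{n}0.png",p["img"][:,:,::-1])
    print(n,p["fovy"],p["cx"],p["cy"],p["k1"],(-p["R"].T@p["t"]).round(3))
    for t in("unit","cover","handle","cover_edge","key_grip","module_stack","solvent","spool","ladder_frame","panels","wrench","screwdriver"):
        print(t,[(np.round(d["centre"],3).tolist(),round(d["score"],2)) for d in robot.search_frame(t,p)[:2]])
E
```

```text
pics
scene 44.24879610166472 314.93933526656394 192.8802903269096 -0.12338293847666414 [-0.224 -0.356  1.641]
unit [([0.573, -0.058, 0.158], 0.82)]
cover [([0.584, -0.082, 0.188], 0.85)]
handle [([0.586, -0.08, 0.184], 0.92), ([0.57, -0.054, 0.157], 0.71)]
cover_edge [([0.586, -0.087, 0.186], 0.9), ([0.44, 0.405, 0.011], 0.63)]
key_grip []
module_stack [([0.567, -0.247, 0.08], 0.67)]
solvent [([0.563, 0.515, 0.093], 0.75), ([0.588, -0.086, 0.189], 0.36)]
spool [([0.654, 0.407, 0.047], 0.75)]
ladder_frame [([0.439, 0.405, 0.01], 0.93)]
panels [([0.637, -0.37, 0.012], 0.65)]
wrench []
screwdriver [([0.587, -0.083, 0.185], 0.75), ([0.638, -0.371, 0.011], 0.71)]
top 43.29870812830681 317.28271195204195 205.8665037500746 -0.015887397867130976 [0.299 0.055 1.668]
unit [([0.574, 0.007, 0.16], 0.92), ([0.553, -0.019, 0.186], 0.27)]
cover [([0.555, -0.019, 0.184], 0.64)]
handle [([0.548, -0.02, 0.185], 0.77)]
cover_edge [([0.553, -0.018, 0.185], 0.83), ([0.656, 0.408, 0.049], 0.46)]
key_grip []
module_stack [([0.574, -0.238, 0.082], 0.84)]
solvent [([0.568, 0.52, 0.099], 0.59)]
spool [([0.657, 0.409, 0.053], 0.63), ([0.433, -0.24, 0.021], 0.16)]
ladder_frame [([0.45, 0.412, 0.013], 0.82)]
panels [([0.64, -0.37, 0.012], 0.58)]
wrench [([0.379, 0.106, 0.006], 0.81)]
screwdriver [([0.434, -0.238, 0.022], 0.63)]
```

View pics/scene0.png

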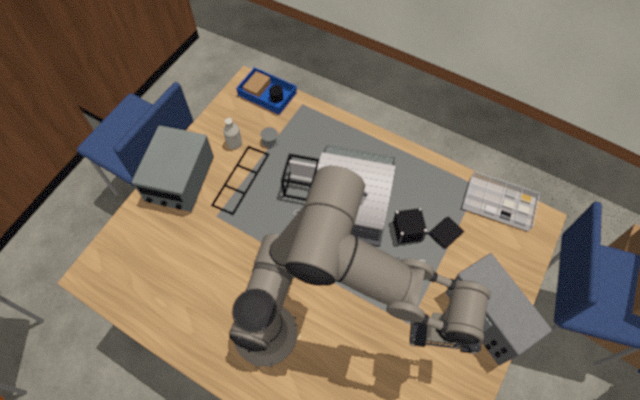

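View pics/top0.png

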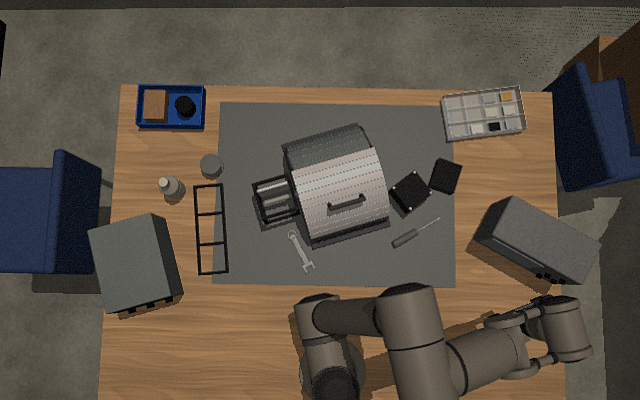

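The scene view is mostly blocked by the arm. The top view shows the unit at about (335,185), yawed roughly 0.2 rad, with the handle bar from (330,205) to (364,198). The wrench is at (300,250), in front and to the left, and the screwdriver is at (415,232). I'll fit the pose from the masks.

```bash
cat > h.py <<'E'
import numpy as np,cv2
from scipy.optimize import minimize
from scipy.spatial.transform import Rotation as Ro
def proj(p,X):
    c=np.atleast_2d(X)@p["R"].T+p["t"]; s=c[:,:2]/c[:,2:]
    s=s*(1+p["k1"]*(s**2).sum(1,keepdims=True)); f=200/np.tan(np.radians(p["fovy"])/2)
    return s*f+[p["cx"],p["cy"]]
def U(x,y,w,P):  # unit -> world
    return np.atleast_2d(P)@Ro.from_euler('z',w).as_matrix().T+[x,y,0]
def arc(r,a,ys):
    return np.array([[-r*np.cos(t),y,.02+r*np.sin(t)] for t in a for y in ys])
def shell(q): return arc(.173,np.radians(np.linspace(16,98,15))+q,(-.131,.131))
def bar(q): return arc(.208,[np.radians(54)+q],(-.05,.05))
def mask(p,X):
    m=np.zeros((400,640),np.uint8); cv2.fillConvexPoly(m,cv2.convexHull((proj(p,X)*16).astype(np.int32)),1,shift=4); return m>0
E
python3 - <<'E'
from cell import robot
from h import *
p=robot.read_camera("top")
T={k:(robot.trace(k,p) or [None])[0] for k in("cover","handle","unit")}
for k,d in T.items():
    if d is None: print(k,None);continue
    m=d["pixels"]; ys,xs=np.nonzero(m); print(k,d["score"],m.sum(),xs.min(),xs.max(),ys.min(),ys.max())
np.savez("m.npz",**{k:d["pixels"] for k,d in T.items() if d}); np.save("p.npy",p,allow_pickle=True)
cm=T["cover"]["pixels"]; 
def cost(v):
    x,y,w,q=v; 
    # front edge to crown; cover mask + fixed unit envelope
    a=mask(p,shell(q)); return 1-(a&cm).sum()/(a|cm).sum()
best=min((minimize(cost,[x0,.0,w0,q0],method="Nelder-Mead",options=dict(initial_simplex=np.array([[x0,0,w0,q0]]*5)+np.vstack([np.zeros(4),np.diag([.02,.02,.1,.1])]))) for x0 in(.58,.61) for w0 in(.1,.25) for q0 in(.05,.2)),key=lambda r:r.fun)
print(best.x,best.fun)
x,y,w,q=best.x; im=p["img"][:,:,::-1].copy()
im=cv2.resize(im[100:280,220:420],None,fx=4,fy=4,interpolation=cv2.INTER_CUBIC)[:600]
o=lambda X:((proj(p,U(x,y,w,X))-[220,100])*4+1.5)
cost2=None
E
```

```text
cover 0.58 6191 291 390 147 237
handle 0.61 6177 292 390 147 237
unit 0.69 10992 252 391 122 248
[0.58 0.   0.1  0.05] 1.0
```

```bash
cat >fit.py <<'E'
from h import *
p=np.load("p.npy",allow_pickle=True).item(); M=np.load("m.npz"); cm=M["cover"]
def cost(v):
    x,y,w,q=v; a=mask(p,U(x,y,w,shell(q))); return 1-(a&cm).sum()/(a|cm).sum()
g=p["img"].mean(2); hm=cm&(g<90)&(cv2.erode(cm.astype(np.uint8),np.ones((9,9)))>0)
n,l,s,c=cv2.connectedComponentsWithStats(hm.astype(np.uint8)); print(s[1:],c[1:])
rs=[]
for x0 in(.58,.62):
  for w0 in(.1,.25):
    for q0 in(.05,.2):
      i=np.array([[x0,0,w0,q0]]*5)+np.vstack([np.zeros(4),np.diag([.02,.02,.1,.1])])
      r=minimize(cost,i[0],method="Nelder-Mead",options=dict(initial_simplex=i)); rs.append((r.fun,*r.x))
rs.sort()
for r in rs[:4]: print(np.round(r,4))
x,y,w,q=rs[0][1:]
im=cv2.resize(p["img"][110:260,230:420,::-1],None,fx=4,fy=4,interpolation=cv2.INTER_CUBIC)
o=lambda X:(((proj(p,U(x,y,w,X))-[230,110])*4+1.5)).astype(int)
for X,col in((shell(q),(0,0,255)),(bar(q),(0,255,0)),(arc(.17,np.linspace(0,np.pi,25),(-.135,.135)),(255,0,0)),(np.array([[a,b,0] for a in(-.185,.185) for b in(-.135,.135)]),(0,255,255))):
    for u in o(X): cv2.circle(im,tuple(int(k) for k in u),3,col,-1)
cv2.imwrite("pics/fit0.png",im)
E
python3 fit.py
```

```text
[[327 193  39  24 350]] [[344.97142857 205.33142857]]
[0.0114 0.6117 0.0018 0.3146 0.1039]
[0.0114 0.6117 0.0018 0.3147 0.1034]
[0.0116 0.6118 0.0018 0.3145 0.103 ]
[0.0117 0.6111 0.0018 0.3182 0.1088]
```

View pics/fit0.png

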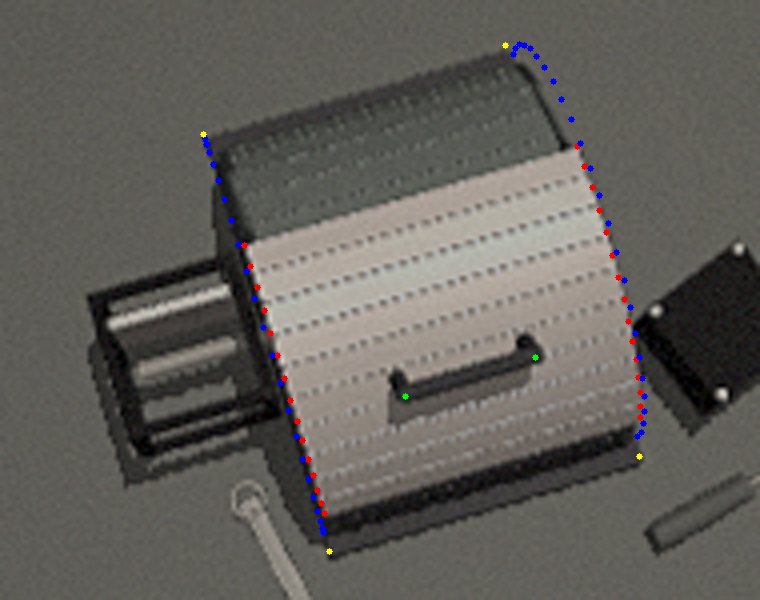

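```bash
cat >>h.py <<'E'
X0,Y0,W0,Q0=.612,.002,.315,.103
def tool(zu,yu):  # tool R in world from unit-frame z axis and closing axis
    z=np.array(zu,float);z/=np.linalg.norm(z);y=np.array(yu,float);y-=z*(y@z);y/=np.linalg.norm(y)
    return Ro.from_euler('z',W0).as_matrix()@np.array([np.cross(y,z),y,z]).T
def now(robot):
    s=robot.observe(); return np.array(s["tool_pos"]),Ro.from_euler('xyz',s["tool_rot"]).as_matrix(),s
def rows(P,R,wps,quiet=False):
    """wps: (opening, pos, R, n); prints rounded rows; returns the pose arrived at"""
    out=[]
    for op,p1,R1,n in wps:
        dr=Ro.from_matrix(R.T@R1).as_rotvec(); p0,Rs=P.copy(),R.copy()
        n=max(n,int(np.ceil(np.linalg.norm(p1-p0)/.058)),int(np.ceil(np.linalg.norm(dr)/.18)))
        for i in range(1,n+1):
            Rt=Rs@Ro.from_rotvec(dr*i/n).as_matrix(); Pt=p0+(p1-p0)*i/n
            d=np.round(R.T@(Pt-P)*100,1); r=np.round(Ro.from_matrix(R.T@Rt).as_rotvec(),2)
            P=P+R@d/100; R=R@Ro.from_rotvec(r).as_matrix()
            out.append(" ".join(f"{v:g}" for v in (op,*(d+0.),*(r+0.))))
    print(len(out),"rows:\n"+"; ".join(out)); return P,R
def barw(q,dz=0,r=.208):
    a=np.radians(54)+q; return U(X0,Y0,W0,[-r*np.cos(a),0,.02+r*np.sin(a)+dz])[0]
E
python3 - <<'E'
from cell import robot
from h import *
P,R,s=now(robot); print(s["time"],P.round(3),np.round(s["tool_rot"],3),np.round(s["contact_force"],2),s["opening"])
print(R.round(2)); 
for sg in(1,-1):
    T=tool([0,0,-1],[sg,0,0]); print(sg,Ro.from_matrix(R.T@T).as_rotvec().round(2))
T=min((tool([0,0,-1],[sg,0,0]) for sg in(1,-1)),key=lambda T:np.linalg.norm(Ro.from_matrix(R.T@T).as_rotvec()))
b=barw(Q0); print(b)
rows(P,R,[(100,P+[0,0,.15],R,3),(40,b+[0,0,.09],T,6)])
E
```

```text
1.5 [ 0.196 -0.487  0.202] [3.142 0.    0.383] [-1.14  0.77  0.73] 0.09220839835003822
[[ 0.93  0.37  0.  ]
 [ 0.37 -0.93 -0.  ]
 [-0.    0.   -1.  ]]
1 [ 0.   0.  -1.5]
-1 [ 0.   -0.    1.64]
[ 0.51282278 -0.03031684  0.19995416]
13 rows:
100 0 0 -5 0 0 0; 100 0 0 -5 0 0 0; 100 0 0 -5 0 0 0; 40 4.6 -3.1 0.6 0 0 -0.15; 40 5.1 -2.3 0.6 0 0 -0.15; 40 5.3 -1.5 0.7 0 0 -0.15; 40 5.5 -0.7 0.6 0 0 -0.15; 40 5.6 0.1 0.6 0 0 -0.15; 40 5.5 0.9 0.6 0 0 -0.15; 40 5.3 1.7 0.7 0 0 -0.15; 40 4.9 2.5 0.6 0 0 -0.15; 40 4.5 3.3 0.6 0 0 -0.15; 40 4 3.8 0.6 0 0 -0.15
```

>>> apply_moves(
  motion="100 0 0 -5 0 0 0; 100 0 0 -5 0 0 0; 100 0 0 -5 0 0 0; 40 4.6 -3.1 0.6 0 0 -0.15; 40 5.1 -2.3 0.6 0 0 -0.15; 40 5.3 -1.5 0.7 0 0 -0.15; 40 5.5 -0.7 0.6 0 0 -0.15; 40 5.6 0.1 0.6 0 0 -0.15; 40 5.5 0.9 0.6 0 0 -0.15; 40 5.3 1.7 0.7 0 0 -0.15; 40 4.9 2.5 0.6 0 0 -0.15; 40 4.5 3.3 0.6 0 0 -0.15; 40 4 3.8 0.6 0 0 -0.15; 40 0 0 0 0 0 0",
)

```text
time: 3.25
tool_pos: [0.5136, -0.0276, 0.2894]
tool_rot: [-3.141, -0.001, 1.889]
contact_force: [0.4, -0.2, 0.9]
opening: 0.0368
grip_force: 0.0
```

```bash
python3 - <<'E'
from cell import robot
from h import *
P,R,s=now(robot); print(s["time"],P.round(3),np.round(s["tool_rot"],3),np.round(s["qpos"],3),s["opening"])
p=robot.read_camera("scene"); 
def o(X): return proj(p,X)
c=proj(p,barw(Q0))[0].astype(int); print(c)
x0,y0=max(c[0]-100,0),max(c[1]-75,0)
im=cv2.resize(p["img"][y0:y0+150,x0:x0+200,::-1],None,fx=4,fy=4,interpolation=cv2.INTER_CUBIC)
for X,col in((U(X0,Y0,W0,shell(Q0)),(0,0,255)),(U(X0,Y0,W0,bar(Q0)),(0,255,0))):
    for u in ((proj(p,X)-[x0,y0])*4+1.5): cv2.circle(im,(int(u[0]),int(u[1])),3,col,-1)
cv2.imwrite("pics/s1.png",im)
E
```

```text
3.25 [ 0.514 -0.028  0.289] [-3.141e+00 -1.000e-03  1.889e+00] [-2.030e-01  2.700e-01  1.387e+00  1.000e-03  1.486e+00 -5.220e-01] 0.03678769979842366
[349 192]
```

View pics/s1.png

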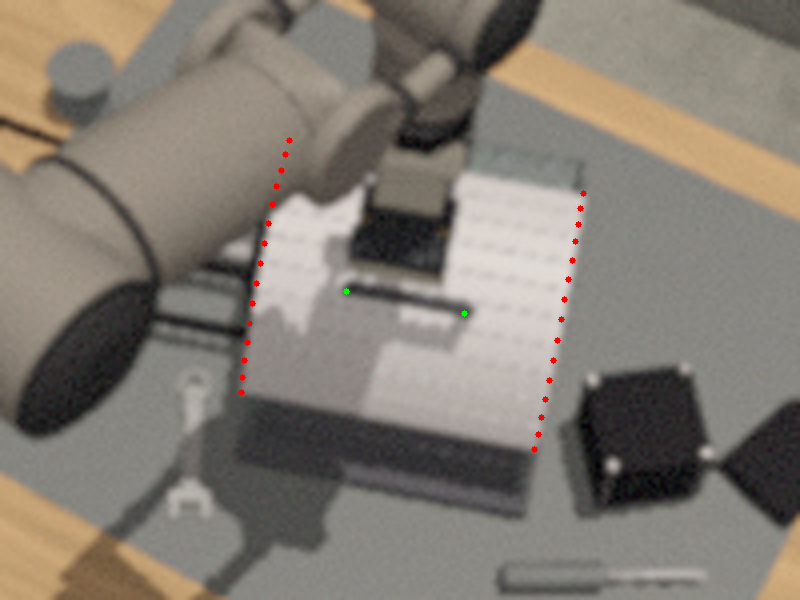

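```bash
python3 - <<'E'
from cell import robot
from h import *
P,R,s=now(robot); T=tool([0,0,-1],[1,0,0])
P,R=rows(P,R,[(30,barw(Q0,.03),T,2),(30,barw(Q0,-.008),T,2)])
rows(P,R,[(30,barw(q,-.008),T,1) for q in np.linspace(Q0,1.25,21)[1:]])
E
```

```text
4 rows:
30 0 0 3 0 0 0; 30 -0.1 0 3 0 0 0; 30 0 0 1.9 0 0 0; 30 0 0 1.9 0 0 0
20 rows:
30 0 1 -0.6 0 0 0; 30 0 1.1 -0.5 0 0 0; 30 0 1.1 -0.4 0 0 0; 30 0 1.1 -0.4 0 0 0; 30 0 1.2 -0.3 0 0 0; 30 0 1.1 -0.3 0 0 0; 30 0 1.2 -0.2 0 0 0; 30 0 1.2 -0.1 0 0 0; 30 0 1.2 0 0 0 0; 30 0 1.2 0 0 0 0; 30 0 1.2 0.1 0 0 0; 30 0 1.2 0.1 0 0 0; 30 0 1.1 0.3 0 0 0; 30 0 1.2 0.3 0 0 0; 30 0 1.1 0.3 0 0 0; 30 0 1.2 0.4 0 0 0; 30 0 1 0.5 0 0 0; 30 0 1.1 0.6 0 0 0; 30 0 1 0.6 0 0 0; 30 0 1 0.6 0 0 0
```

>>> apply_moves(
  motion="30 0 0 3 0 0 0; 30 -0.1 0 3 0 0 0; 30 0 0 1.9 0 0 0; 30 0 0 1.9 0 0 0; 30 0 0 0 0 0 0",
)

```text
time: 3.92
tool_pos: [0.5118, -0.0327, 0.1916]
tool_rot: [-3.139, -0.001, 1.88]
contact_force: [-0.4, 0.6, 0.8]
opening: 0.0276
grip_force: 0.0
```

>>> apply_moves(
  motion="30 0 1 -0.6 0 0 0; 30 0 1.1 -0.5 0 0 0; 30 0 1.1 -0.4 0 0 0; 30 0 1.1 -0.4 0 0 0; 30 0 1.2 -0.3 0 0 0; 30 0 1.1 -0.3 0 0 0; 30 0 1.2 -0.2 0 0 0",
)

```text
time: 4.8
tool_pos: [0.588, -0.0074, 0.2196]
tool_rot: [-3.142, 0.0, 1.883]
contact_force: [0.3, 0.0, 0.0]
opening: 0.0275
grip_force: 0.0
```

```bash
python3 - <<'E'
from cell import robot
from h import *
p=robot.read_camera("scene"); cv2.imwrite("pics/s2.png",cv2.resize(p["img"][110:260,230:430,::-1],None,fx=4,fy=4))
E
```

```text
(no output)
```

View pics/s2.png

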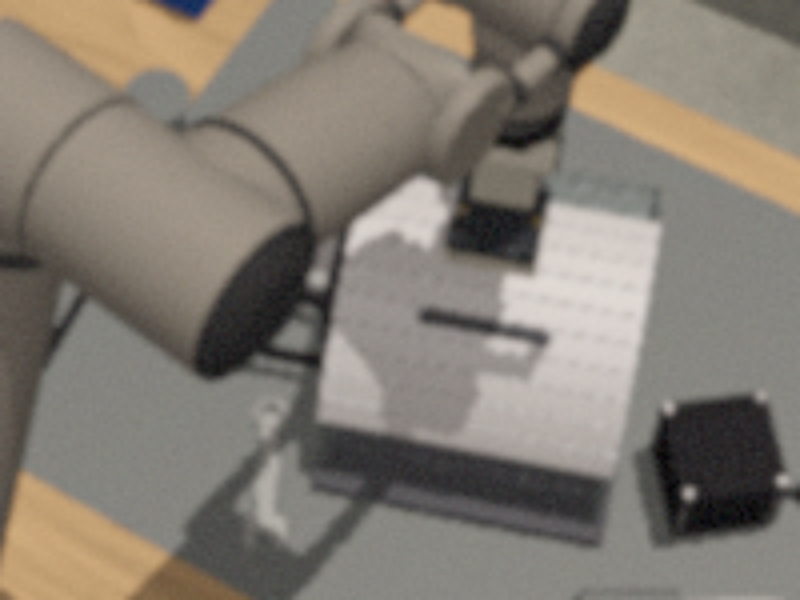

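The fingertips slid over the bar and the cover hasn't moved: the bar is still at (420,316)–(548,338) in this crop. I'll go back, grip the bar properly and tilt the tool along the radius.

```bash
cat >>h.py <<'E'
def grip(q,b,d):
    T=tool([np.sin(b),0,-np.cos(b)],[1,0,0]); return barw(q)+T[:,2]*d,T
E
python3 - <<'E'
from cell import robot
from h import *
P,R,s=now(robot); 
w=[(40,P+[0,0,.03],R,1),(40,*grip(Q0,.35,-.045),4),(40,*grip(Q0,.35,.013),3)]
P,R=rows(P,R,w)
rows(P,R,[(5,*grip(q,b,.013),1) for q,b in zip(np.linspace(Q0,1.2,26)[1:],np.linspace(.35,-.1,26)[1:])])
E
```

```text
8 rows:
40 0 0 -3 0 0 0; 40 0 -2.4 0.2 -0.09 0 0; 40 0.1 -2.4 0 -0.08 0 0; 40 0 -2.3 -0.3 -0.09 0 0; 40 0 -2.4 -0.4 -0.09 0 0; 40 0 0 1.9 0 0 0; 40 0 0 2 0 0 0; 40 0 0 1.9 0 0 0
25 rows:
5 0 0.9 -0.1 0.02 0 0; 5 0 0.9 -0.2 0.02 0 0; 5 0 0.9 -0.1 0.02 0 0; 5 0 0.8 0 0.01 0 0; 5 0 0.9 -0.1 0.02 0 0; 5 0.1 0.9 0 0.02 0 0; 5 0 0.9 0 0.02 0 0; 5 0 0.9 0 0.02 0 0; 5 0 0.9 0.1 0.01 0 0; 5 0 0.9 0.1 0.02 0 0; 5 0 0.9 0.1 0.02 0 0; 5 0 0.8 0.1 0.02 0 0; 5 0 0.9 0.1 0.02 0 0; 5 0 0.9 0.2 0.01 0 0; 5 0 0.9 0.2 0.02 0 0; 5 0 0.8 0.2 0.02 0 0; 5 0 0.9 0.2 0.02 0 0; 5 0 0.8 0.3 0.02 0 0; 5 0 0.9 0.2 0.01 0 0; 5 0 0.8 0.4 0.02 0 0; 5 0 0.8 0.3 0.02 0 0; 5 0 0.9 0.3 0.02 0 0; 5 0 0.8 0.4 0.02 0 0; 5 0 0.8 0.4 0.01 0 0; 5 0 0.8 0.4 0.02 0 0
```

>>> apply_moves(
  motion="40 0 0 -3 0 0 0; 40 0 -2.4 0.2 -0.09 0 0; 40 0.1 -2.4 0 -0.08 0 0; 40 0 -2.3 -0.3 -0.09 0 0; 40 0 -2.4 -0.4 -0.09 0 0; 40 0 0 1.9 0 0 0; 40 0 0 2 0 0 0; 40 0 0 1.9 0 0 0; 40 0 0 0 0 0 0; 5 0 0 0 0 0 0; 5 0 0 0 0 0 0; 5 0 0 0 0 0 0; 5 0 0 0 0 0 0",
  force=15,
)

```text
time: 6.48
tool_pos: [0.5152, -0.03, 0.1878]
tool_rot: [2.791, 0.0, 1.883]
contact_force: [-0.1, 1.3, -0.3]
opening: 0.0053
grip_force: 0.0
```

```bash
python3 - <<'E'
from cell import robot
from h import *
P,R,s=now(robot); 
ims=[]
for n in("scene","top"):
    p=robot.read_camera(n); c=proj(p,barw(Q0))[0].astype(int); x0,y0=c[0]-50,c[1]-70
    im=cv2.resize(p["img"][y0:y0+140,x0:x0+98,::-1],None,fx=4,fy=4,interpolation=cv2.INTER_CUBIC)
    for X,col in((U(X0,Y0,W0,bar(Q0)),(0,255,0)),(P[None],(0,0,255)),((P-R[:,2]*.2)[None],(255,0,255)),((P-R[:,2]*.066)[None],(0,255,255))):
        for u in ((proj(p,X)-[x0,y0])*4+1.5): cv2.circle(im,(int(u[0]),int(u[1])),3,col,-1)
    ims.append(im)
cv2.imwrite("pics/s3.png",np.hstack(ims))
E
```

```text
(no output)
```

View pics/s3.png

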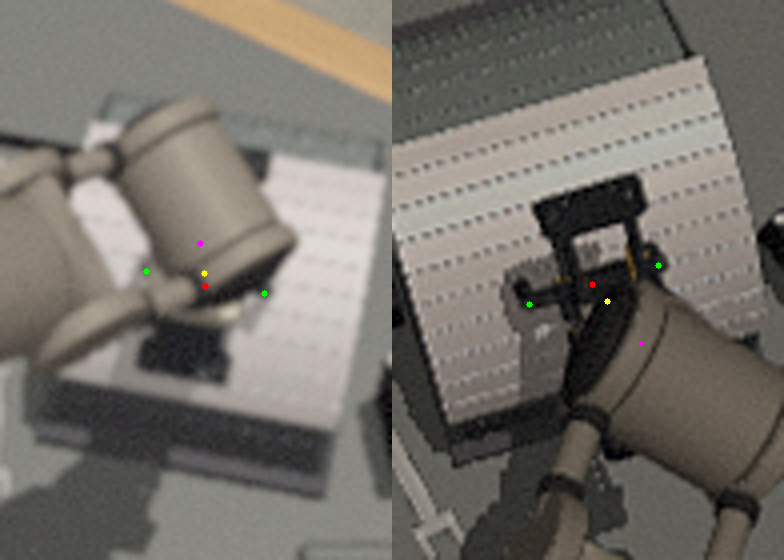

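```bash
cat >>h.py <<'E'
def tri(ps,uv):
    from scipy.optimize import least_squares
    f=lambda X:np.concatenate([proj(p,X)[0]-u for p,u in zip(ps,uv)])
    r=least_squares(f,[.5,0,.2]); return r.x,np.abs(r.fun).max()
E
python3 - <<'E'
from cell import robot
from h import *
s=robot.read_camera("scene"); t=robot.read_camera("top")
A=tri([t,s],[(330.4,207.9),(335.6,189.1)]); B=tri([t,s],[(363.4,198.9),(365.4,193.9)])
print(A,B,U(X0,Y0,W0,bar(Q0)))
g=t["img"].mean(2); c=proj(t,barw(Q0))[0]; print(c)
for n,p in(("s",s),("t",t)):
  for k in("handle","cover"):
    for d in robot.trace(k,p)[:2]:
        m=d["pixels"]; y,x=np.nonzero(m); print(n,k,d["score"],m.sum(),x.min(),x.max(),y.min(),y.max())
# cover fit in q only using top edge of the cover (arm masked): back slat/dark boundary along unit centre lines
for q in (.1,.15,.2,.25):
    print(q,proj(t,U(X0,Y0,W0,arc(.173,[np.radians(98)+q],(-.13,.13)))).round(1).tolist(),proj(t,U(X0,Y0,W0,arc(.173,[np.radians(16)+q],(-.13,.13)))).round(1).tolist())
P,R,st=now(robot); print(st["qpos"],st["tool_pos"])
E
```

```text
(array([0.50062745, 0.01851563, 0.19571997]), np.float64(0.1236980952425597)) (array([ 0.52814224, -0.07827908,  0.2071742 ]), np.float64(0.4617548892117611)) [[ 0.5283136  -0.07785666  0.19995416]
 [ 0.49733196  0.01722298  0.19995416]]
[347.17858922 203.85317129]
s handle 0.9 2193 316 393 153 228
s cover 0.57 2257 315 394 153 228
t handle 0.62 4694 293 390 148 237
t cover 0.69 4748 292 391 147 237
0.1 [[373.6, 146.4], [291.0, 171.0]] [[389.5, 214.1], [310.9, 238.0]]
0.15 [[372.7, 144.0], [290.2, 168.5]] [[389.5, 212.8], [310.6, 236.8]]
0.2 [[371.8, 141.7], [289.5, 166.1]] [[389.5, 211.3], [310.2, 235.4]]
0.25 [[370.8, 139.5], [288.8, 163.9]] [[389.4, 209.7], [309.8, 233.9]]
[-0.35013322  0.16653997  1.87297734  0.28627576  0.84249953 -0.82556821] [ 0.51511961 -0.02996096  0.18749562]
```

>>> apply_moves(
  motion="0 0 0 -2.5 0 0 0; 0 0 0 -2.5 0 0 0; 0 0 0 0 0 0 0; 0 0 0 1 0 0 0; 0 0 0 1 0 0 0; 0 0 0 0.5 0 0 0; 0 0 0 0.5 0 0 0",
)

```text
time: 7.75
tool_pos: [0.5086, -0.0319, 0.2053]
tool_rot: [2.793, -0.001, 1.883]
contact_force: [0.1, -0.1, 0.4]
opening: 0.0008
grip_force: 0.0
```

>>> apply_moves(
  motion="0 0 0 0.5 0 0 0; 0 0 0 0.5 0 0 0",
)

```text
time: 8.0
tool_pos: [0.5121, -0.031, 0.1967]
tool_rot: [2.791, 0.0, 1.883]
contact_force: [-0.3, 0.6, 0.3]
opening: 0.0005
grip_force: 0.0
```

>>> apply_moves(
  motion="0 0 0 0.5 0 0 0; 0 0 0 0 0 0 0",
)

```text
time: 8.25
tool_pos: [0.5134, -0.0304, 0.1918]
tool_rot: [2.792, -0.0, 1.883]
contact_force: [0.4, -0.7, -0.3]
opening: 0.0003
grip_force: 0.0
```

```bash
python3 - <<'E'
from cell import robot
from h import *
p=robot.read_camera("scene")
R=Ro.from_euler('xyz',[-3.141,-.001,1.889]).as_matrix(); P=np.array([.514,-.028,.289])
for n,d in (("tcp",[0,0,0]),("bodyfront-",[0,-.095,-.066]),("bodyfront+",[0,.095,-.066]),("x+",[.0375,-.095,-.066]),("x-",[-.0375,-.095,-.066]),("up.15",[0,0,-.15]),("fingerL",[0,-.037,0]),("fingerR",[0,.037,0])):
    print(n,((proj(p,P+R@d)[0]-[249,117])*4+1.5).round())
E
```

```text
tcp [409. 246.]
bodyfront- [390. 307.]
bodyfront+ [435. 102.]
x+ [341. 298.]
x- [440. 317.]
up.15 [419. 141.]
fingerL [400. 285.]
fingerR [417. 207.]
```

```bash
python3 - <<'E'
from cell import robot
from h import *
R=Ro.from_euler('xyz',[2.791,0,1.883]).as_matrix(); P=np.array([.515,-.03,.1878])
for cam,off in(("scene",0),("top",392)):
    p=robot.read_camera(cam); c=proj(p,barw(Q0))[0].astype(int); x0,y0=c[0]-50,c[1]-70
    for y in(-.095,.095):
      for z in(-.066,-.12):
        print(cam,y,z,[((proj(p,P+R@[x,y,z])[0]-[x0,y0])*4+1.5+[off,0]).round().tolist() for x in(-.0375,.0375)])
    print("tcp",((proj(p,P)[0]-[x0,y0])*4+1.5+[off,0]).round())
    # fresh picture for finger look
im=robot.read_camera("top")["img"]
E
```

```text
scene -0.095 -0.066 [[227.0, 397.0], [135.0, 379.0]]
scene -0.095 -0.12 [[226.0, 390.0], [132.0, 371.0]]
scene 0.095 -0.066 [[272.0, 170.0], [181.0, 153.0]]
scene 0.095 -0.12 [[273.0, 155.0], [179.0, 138.0]]
tcp [206. 287.]
top -0.095 -0.066 [[691.0, 411.0], [592.0, 441.0]]
top -0.095 -0.12 [[707.0, 430.0], [604.0, 462.0]]
top 0.095 -0.066 [[624.0, 160.0], [521.0, 190.0]]
top 0.095 -0.12 [[638.0, 170.0], [531.0, 202.0]]
tcp [593. 284.]
```

>>> apply_moves(
  motion="0 0 0 0.4 0 0 0; 0 0 0 0 0 0 0",
)

```text
time: 8.7
tool_pos: [0.5147, -0.03, 0.1882]
tool_rot: [2.792, -0.0, 1.883]
contact_force: [-0.2, 0.1, -1.0]
opening: 0.0002
grip_force: 0.0
```

>>> apply_moves(
  motion="0 0 0 0.4 0 0 0; 0 0 0 0 0 0 0",
)

```text
time: 8.95
tool_pos: [0.5162, -0.0298, 0.1867]
tool_rot: [2.79, 0.002, 1.884]
contact_force: [-11.9, -1.0, 17.9]
opening: 0.0003
grip_force: 10.7
```

```bash
python3 - <<'E'
from cell import robot
from h import *
P,R,s=now(robot); print(P,s["contact_force"])
p=robot.read_camera("top"); c=proj(p,barw(Q0))[0].astype(int); x0,y0=c[0]-45,c[1]-40
im=cv2.resize(p["img"][y0:y0+70,x0:x0+98,::-1],None,fx=8,fy=8,interpolation=cv2.INTER_CUBIC)
for X,col in((U(X0,Y0,W0,bar(Q0)),(0,255,0)),(P[None],(0,0,255))):
    for u in ((proj(p,X)-[x0,y0])*8+3.5): cv2.circle(im,(int(u[0]),int(u[1])),4,col,1)
cv2.imwrite("pics/t4.png",im)
E
```

```text
[ 0.51623228 -0.02983933  0.18671378] [-11.90971534  -0.98047797  17.88073431]
```

View pics/t4.png

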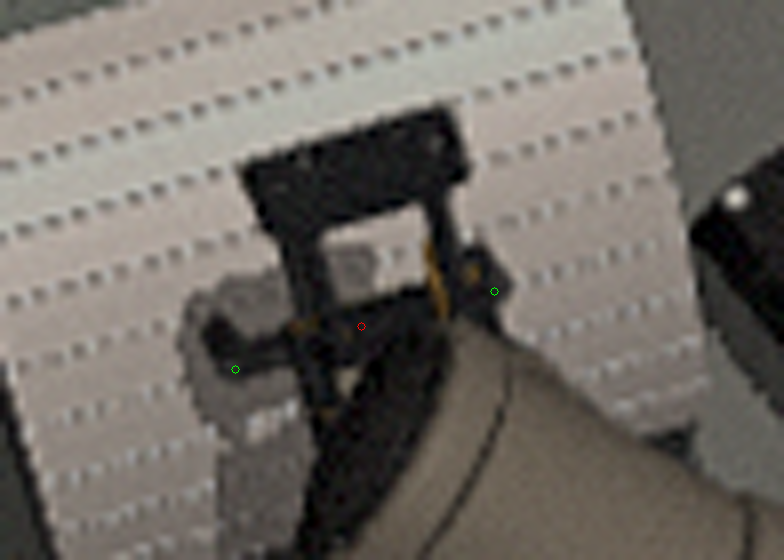

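The closed fingers touched something solid about 20 mm deeper than expected, with a radial force, so it is probably the top of the bar. I'll lift, open, straddle it 20 mm deeper and close.

>>> apply_moves(
  motion="0 0 0 -1.5 0 0 0; 40 0 0 -1.5 0 0 0; 40 0 0 0 0 0 0; 40 0 0 0 0 0 0; 40 0 0 1.5 0 0 0; 40 0 0 1.5 0 0 0; 40 0 0 0.5 0 0 0; 40 0 0 0.5 0 0 0; 40 0 0 0 0 0 0",
)

```text
time: 10.12
tool_pos: [0.5194, -0.0286, 0.1751]
tool_rot: [2.792, -0.0, 1.883]
contact_force: [0.1, -0.5, -0.0]
opening: 0.0366
grip_force: 0.0
```

```bash
python3 - <<'E'
from cell import robot
from h import *
P,R,s=now(robot); print(P,s["contact_force"],s["opening"],(P-barw(Q0))@R)
E
```

```text
[ 0.51938289 -0.02856189  0.17512238] [ 0.11126088 -0.4643848  -0.02709147] 0.0366367567114861 [-0.00034712 -0.00213584  0.02565248]
```

>>> apply_moves(
  motion="40 0 0 0.4 0 0 0; 40 0 0 0.3 0 0 0; 5 0 0 0 0 0 0; 5 0 0 0 0 0 0; 5 0 0 0 0 0 0; 5 0 0 0 0 0 0",
  force=15,
)

```text
time: 10.88
tool_pos: [0.522, -0.0279, 0.169]
tool_rot: [2.791, 0.0, 1.883]
contact_force: [1.6, 0.8, -0.1]
opening: 0.0134
grip_force: 15.0
```

```bash
python3 - <<'E'
from cell import robot
from h import *
P,R,s=now(robot); print((P-barw(Q0))@R)
rows(P,R,[(5,*grip(q,b,.032),1) for q,b in zip(np.linspace(Q0,1.2,26)[1:],np.linspace(.35,-.1,26)[1:])])
E
```

```text
[-0.00051028 -0.00173724  0.03235033]
25 rows:
5 0.1 1 -0.2 0.02 0 0; 5 0 0.9 -0.1 0.02 0 0; 5 0 0.8 -0.1 0.01 0 0; 5 0 0.9 -0.1 0.02 0 0; 5 0 0.8 0 0.02 0 0; 5 0 0.9 0 0.02 0 0; 5 0 0.8 0 0.02 0 0; 5 0 0.9 0 0.01 0 0; 5 0 0.8 0.1 0.02 0 0; 5 0 0.9 0 0.02 0 0; 5 0 0.8 0.1 0.02 0 0; 5 0 0.9 0.1 0.02 0 0; 5 0 0.8 0.2 0.01 0 0; 5 0 0.9 0.2 0.02 0 0; 5 0 0.8 0.1 0.02 0 0; 5 0 0.8 0.3 0.02 0 0; 5 0 0.9 0.2 0.02 0 0; 5 0 0.8 0.2 0.01 0 0; 5 0 0.8 0.3 0.02 0 0; 5 0 0.8 0.3 0.02 0 0; 5 0 0.8 0.4 0.02 0 0; 5 0 0.8 0.3 0.02 0 0; 5 0 0.8 0.4 0.01 0 0; 5 0 0.7 0.4 0.02 0 0; 5 0 0.8 0.4 0.02 0 0
```

>>> apply_moves(
  motion="5 0.1 1 -0.2 0.02 0 0; 5 0 0.9 -0.1 0.02 0 0; 5 0 0.8 -0.1 0.01 0 0; 5 0 0.9 -0.1 0.02 0 0; 5 0 0.8 0 0.02 0 0; 5 0 0.9 0 0.02 0 0; 5 0 0.8 0 0.02 0 0; 5 0 0.9 0 0.01 0 0",
)

```text
time: 11.88
tool_pos: [0.5828, -0.0082, 0.192]
tool_rot: [2.936, 0.001, 1.883]
contact_force: [-1.0, -5.8, -5.4]
opening: 0.0132
grip_force: 15.0
```

>>> apply_moves(
  motion="5 0 0.8 0.1 0.02 0 0; 5 0 0.9 0 0.02 0 0; 5 0 0.8 0.1 0.02 0 0; 5 0 0.9 0.1 0.02 0 0; 5 0 0.8 0.2 0.01 0 0; 5 0 0.9 0.2 0.02 0 0; 5 0 0.8 0.1 0.02 0 0; 5 0 0.8 0.3 0.02 0 0; 5 0 0.9 0.2 0.02 0 0",
)

```text
time: 13.0
tool_pos: [0.6551, 0.0151, 0.1886]
tool_rot: [3.108, 0.001, 1.882]
contact_force: [-2.5, -5.0, -6.5]
opening: 0.0132
grip_force: 15.0
```

>>> apply_moves(
  motion="5 0 0.8 0.2 0.01 0 0; 5 0 0.8 0.3 0.02 0 0; 5 0 0.8 0.3 0.02 0 0; 5 0 0.8 0.4 0.02 0 0; 5 0 0.8 0.3 0.02 0 0; 5 0 0.8 0.4 0.01 0 0; 5 0 0.7 0.4 0.02 0 0; 5 0 0.8 0.4 0.02 0 0; 5 0 0 0 0 0 0",
)

```text
time: 14.12
tool_pos: [0.7149, 0.0344, 0.1594]
tool_rot: [-3.036, 0.0, 1.882]
contact_force: [-0.4, -5.1, -8.5]
opening: 0.0132
grip_force: 15.0
```

```bash
python3 - <<'E'
from cell import robot
from h import *
P,R,s=now(robot); print((P-barw(1.2))@R,s["qpos"],s["contact_force"])
p=robot.read_camera("top")
T=robot.trace("cover",p); m=T[0]["pixels"]; y,x=np.nonzero(m); print(T[0]["score"],m.sum(),x.min(),x.max(),y.min(),y.max())
for q in (1.1,1.2,1.25): print(q,proj(p,U(X0,Y0,W0,arc(.173,[np.radians(16)+q],(-.13,.13)))).round(1).tolist())
# retreat along -z and toward the front-up
E
```

```text
[-0.00107138 -0.00085485  0.03581544] [-0.04119535  0.82113969  0.80640437 -0.03674831  1.6134361  -0.3520219 ] [-0.40508396 -5.10384233 -8.49704387]
0.97 1441 284 378 123 178
1.1 [[381.3, 169.2], [298.0, 194.2]]
1.2 [[379.6, 163.7], [296.4, 188.6]]
1.25 [[378.7, 161.0], [295.5, 185.9]]
```

```bash
python3 - <<'E'
from cell import robot
from h import *
P,R,s=now(robot); T=tool([0,0,-1],[1,0,0])
rows(P,R,[(50,P,R,2),(50,P-R[:,2]*.10,R,2),(60,np.array([.42,.30,.33]),T,5)])
E
```

```text
12 rows:
50 0 0 0 0 0 0; 50 0 0 0 0 0 0; 50 0 0 -5 0 0 0; 50 0 0 -5 0 0 0; 60 4.3 -2.7 -0.6 -0.01 0 0; 60 4.3 -2.7 -0.6 -0.02 0 0; 60 4.3 -2.7 -0.7 -0.01 0 0; 60 4.3 -2.6 -0.7 -0.01 0 0; 60 4.2 -2.7 -0.8 -0.02 0 0; 60 4.3 -2.7 -0.8 -0.01 0 0; 60 4.3 -2.6 -0.8 -0.01 0 0; 60 4.3 -2.6 -0.8 -0.02 0 0
```

>>> apply_moves(
  motion="50 0 0 0 0 0 0; 50 0 0 0 0 0 0; 50 0 0 -5 0 0 0; 50 0 0 -5 0 0 0; 60 4.3 -2.7 -0.6 -0.01 0 0; 60 4.3 -2.7 -0.6 -0.02 0 0; 60 4.3 -2.7 -0.7 -0.01 0 0; 60 4.3 -2.6 -0.7 -0.01 0 0; 60 4.2 -2.7 -0.8 -0.02 0 0; 60 4.3 -2.7 -0.8 -0.01 0 0; 60 4.3 -2.6 -0.8 -0.01 0 0; 60 4.3 -2.6 -0.8 -0.02 0 0; 60 0 0 0 0 0 0",
)

```text
time: 15.85
tool_pos: [0.4182, 0.3034, 0.3339]
tool_rot: [3.127, -0.002, 1.888]
contact_force: [1.0, 0.1, -0.8]
opening: 0.0548
grip_force: 0.0
```

```bash
python3 - <<'E'
from cell import robot
from h import *
P,R,s=now(robot); print(P,s["time"],s["qpos"])
a=Ro.from_euler('y',-35,degrees=True).as_matrix() # z->(-s,0,c), x->(c,0,s)
kg=np.array([0,0,.02])+a[:,2]*.134
ims=[]
for n in("scene","top"):
    p=robot.read_camera(n)
    c=proj(p,U(X0,Y0,W0,kg))[0].astype(int); x0,y0=c[0]-32,c[1]-32
    print(n,c,[(np.round(d["centre"],3),round(d["score"],2)) for d in robot.search_frame("key_grip",p)])
    T=robot.trace("key_grip",p)
    if T: 
        m=T[0]["pixels"]; y,x=np.nonzero(m); print(T[0]["score"],m.sum(),x.min(),x.max(),y.min(),y.max()); np.save(f"key_{n}.npy",m)
    np.save(f"p_{n}.npy",p,allow_pickle=True)
    im=cv2.resize(p["img"][y0:y0+75,x0:x0+50,::-1] if 0 else p["img"][y0:y0+65,x0:x0+65,::-1],None,fx=6,fy=6,interpolation=cv2.INTER_CUBIC)
    for X,col in((kg,(0,0,255)),(kg-a[:,2]*.043,(255,0,0)),(kg+a@[.036,0,.018],(0,255,0)),(kg+a@[-.036,0,.018],(0,255,0))):
        u=((proj(p,U(X0,Y0,W0,X))[0]-[x0,y0])*6+2.5); cv2.circle(im,(int(u[0]),int(u[1])),2,col,-1)
    for u in ((proj(p,U(X0,Y0,W0,arc(.173,[np.radians(16)+1.2],np.linspace(-.13,.13,9))))-[x0,y0])*6+2.5): cv2.circle(im,(int(u[0]),int(u[1])),2,(255,255,0),-1)
    ims.append(im)
cv2.imwrite("pics/k5.png",np.hstack(ims))
E
```

```text
[0.41818814 0.3033508  0.33385086] 15.85 [ 4.79549274e-01  2.50150640e-01  1.29604876e+00 -6.12328507e-04
  1.58067529e+00  1.62492144e-01]
scene [350 195] []
0.52 67 344 357 190 202
top [343 198] [(array([ 0.53 , -0.023,  0.135]), 0.49)]
0.75 145 339 349 190 210
```

View pics/k5.png

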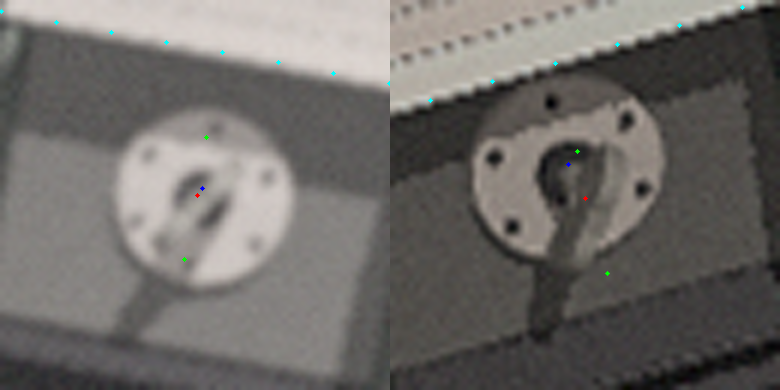

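```bash
cat >>h.py <<'E'
A=Ro.from_euler('y',-35,degrees=True).as_matrix(); KG=np.array([0,0,.02])+A[:,2]*.134
def keypts(th,dx=0,dy=0):
    B=A@Ro.from_euler('z',-th).as_matrix()
    w=np.array([[x,y,z] for x in(-.036,.036) for y in(-.006,.006) for z in(-.022,.018)])
    return U(X0+dx,Y0+dy,W0,KG+w@B.T)
def keyR(th,flip=1):
    B=A@Ro.from_euler('z',-th).as_matrix(); return tool(-A[:,2],flip*B[:,1])
E
python3 - <<'E'
from h import *
ps={n:np.load(f"p_{n}.npy",allow_pickle=True).item() for n in("scene","top")}; ms={n:np.load(f"key_{n}.npy") for n in ps}
f=lambda n,th,dx,dy:(lambda a:(a&ms[n]).sum()/(a|ms[n]).sum())(mask(ps[n],keypts(th,dx,dy)))
for n in ps:
    r=[(f(n,th,dx,dy),th,dx,dy) for th in np.arange(0,1.2,.1) for dx in(-.012,-.008,-.004,0,.004) for dy in(-.006,-.003,0,.003,.006)]
    r.sort(reverse=True); print(n,[np.round(v,3).tolist() for v in r[:4]])
r=[(f("top",th,dx,dy)+f("scene",th,dx,dy),th,dx,dy) for th in np.arange(0,1.2,.05) for dx in(-.012,-.008,-.004,0,.004) for dy in(-.006,-.003,0,.003,.006)]
r.sort(reverse=True); print([np.round(v,3).tolist() for v in r[:6]])
from cell import robot
P,R,s=now(robot)
for fl in(1,-1):
    for th in(.5,):
        K=keyR(th,fl); print(fl,Ro.from_matrix(R.T@K).as_rotvec().round(2),Ro.from_matrix(K).as_euler('xyz').round(3))
print(U(X0,Y0,W0,KG))
E
```

```text
scene [[0.705, 0.6, 0.004, -0.003], [0.688, 0.6, -0.012, 0.0], [0.646, 0.5, 0.004, -0.003], [0.644, 0.6, -0.004, -0.003]]
top [[0.648, 0.5, -0.008, 0.0], [0.647, 0.4, -0.004, -0.003], [0.646, 0.5, -0.004, 0.0], [0.639, 0.4, -0.008, -0.003]]
[[1.326, 0.6, 0.004, -0.003], [1.296, 0.65, 0.004, -0.003], [1.292, 0.55, -0.008, 0.0], [1.268, 0.5, 0.004, -0.003], [1.267, 0.6, -0.012, 0.0], [1.263, 0.55, -0.012, 0.0]]
1 [-0.54 -0.32 -1.04] [2.818 0.527 2.868]
-1 [-0.37  0.62  1.99] [-2.818 -0.527 -0.273]
[[ 0.53892251 -0.02181226  0.12976637]]
```

```bash
python3 - <<'E'
from cell import robot
from h import *
P,R,s=now(robot); K=keyR(.55); kg=U(X0,Y0,W0,KG)[0]; z=K[:,2]
P,R=rows(P,R,[(70,kg-z*.10,K,8)])
rows(P,R,[(70,kg+z*.03,K,6)])
E
```

```text
8 rows:
70 -4.3 -0.6 1.5 -0.07 -0.04 -0.12; 70 -4.1 -1.1 1.6 -0.07 -0.04 -0.13; 70 -3.9 -1.8 1.6 -0.07 -0.03 -0.12; 70 -3.5 -2.4 1.6 -0.06 -0.04 -0.13; 70 -3.2 -2.9 1.6 -0.07 -0.04 -0.12; 70 -2.7 -3.4 1.5 -0.07 -0.04 -0.12; 70 -2.2 -3.7 1.4 -0.07 -0.04 -0.13; 70 -1.7 -4.1 1.1 -0.07 -0.04 -0.12
6 rows:
70 0 0 2.2 0 0 0; 70 0 0 2.1 0 0 0; 70 0 0 2.2 0 0 0; 70 0.1 0 2.2 0 0 0; 70 0 0 2.1 0 0 0; 70 0 0 2.2 0 0 0
```

>>> apply_moves(
  motion="70 -4.3 -0.6 1.5 -0.07 -0.04 -0.12; 70 -4.1 -1.1 1.6 -0.07 -0.04 -0.13; 70 -3.9 -1.8 1.6 -0.07 -0.03 -0.12; 70 -3.5 -2.4 1.6 -0.06 -0.04 -0.13; 70 -3.2 -2.9 1.6 -0.07 -0.04 -0.12; 70 -2.7 -3.4 1.5 -0.07 -0.04 -0.12; 70 -2.2 -3.7 1.4 -0.07 -0.04 -0.13; 70 -1.7 -4.1 1.1 -0.07 -0.04 -0.12; 70 0 0 0 0 0 0",
)

```text
time: 17.27
tool_pos: [0.4687, 0.0178, 0.2257]
tool_rot: [2.803, 0.386, 2.671]
contact_force: [0.2, -0.3, 0.4]
opening: 0.0646
grip_force: 0.0
```

```bash
python3 - <<'E'
from cell import robot
from h import *
P,R,s=now(robot); K=keyR(.55); kg=U(X0,Y0,W0,KG)[0]; z=K[:,2]
print(P,s["qpos"],Ro.from_matrix(R.T@K).as_rotvec(),(P-kg)@K)
rows(P,R,[(70,kg+z*.0,K,5)])
E
```

```text
[0.46870344 0.01784491 0.22572654] [-0.34012601 -0.04585261  2.05624682  0.42623252  0.75285564 -1.76429678] [-0.0747879  -0.07369017 -0.16400517] [ 0.02220037  0.05613571 -0.10985303]
5 rows:
70 -0.8 -0.9 2.2 -0.01 -0.01 -0.03; 70 -0.7 -0.9 2.3 -0.02 -0.02 -0.04; 70 -0.6 -0.9 2.2 -0.01 -0.01 -0.03; 70 -0.6 -1 2.2 -0.02 -0.02 -0.03; 70 -0.5 -1.1 2.2 -0.01 -0.01 -0.03
```

```bash
python3 - <<'E'
from cell import robot
from h import *
P,R,s=now(robot); K=keyR(.55); kg=U(X0,Y0,W0,KG)[0]; z=K[:,2]
rows(P,R,[(70,kg-z*.09,K,4)])
E
```

```text
4 rows:
70 -0.8 -1.3 0.5 -0.02 -0.02 -0.04; 70 -0.8 -1.2 0.6 -0.02 -0.02 -0.04; 70 -0.6 -1.4 0.5 -0.02 -0.02 -0.04; 70 -0.7 -1.4 0.5 -0.02 -0.01 -0.04
```

>>> apply_moves(
  motion="70 -0.8 -1.3 0.5 -0.02 -0.02 -0.04; 70 -0.8 -1.2 0.6 -0.02 -0.02 -0.04; 70 -0.6 -1.4 0.5 -0.02 -0.02 -0.04; 70 -0.7 -1.4 0.5 -0.02 -0.01 -0.04; 70 0 0 0 0 0 0",
)

```text
time: 17.9
tool_pos: [0.491, -0.0362, 0.2046]
tool_rot: [2.783, 0.507, 2.813]
contact_force: [0.1, -0.4, 0.3]
opening: 0.0645
grip_force: 0.0
```

```bash
python3 - <<'E'
from cell import robot
from h import *
P,R,s=now(robot); K=keyR(.55); kg=U(X0,Y0,W0,KG)[0]; z=K[:,2]
print(s["qpos"][5],Ro.from_matrix(R.T@K).as_rotvec(),(P-kg)@K)
rows(P,R,[(70,kg+z*.0,K,4),(70,kg+z*.03,K,3)])
E
```

```text
-2.3857295652091883 [ 0.00699313 -0.00365592 -0.00206337] [-0.00104019  0.00200626 -0.08996637]
7 rows:
70 0 -0.1 2.2 0 0 0; 70 0 0 2.3 0 0 0; 70 0.1 -0.1 2.2 0.01 0 0; 70 0 0 2.3 0 0 0; 70 0 0 1 0 0 0; 70 0 0 1 0 0 0; 70 0 0 1 0 0 0
```

>>> apply_moves(
  motion="70 0 -0.1 2.2 0 0 0; 70 0 0 2.3 0 0 0; 70 0.1 -0.1 2.2 0.01 0 0; 70 0 0 2.3 0 0 0; 70 0 0 0 0 0 0",
)

```text
time: 18.52
tool_pos: [0.5384, -0.0191, 0.1293]
tool_rot: [2.793, 0.506, 2.817]
contact_force: [0.0, -0.6, -0.7]
opening: 0.0643
grip_force: 0.0
```

>>> apply_moves(
  motion="70 0 0 1 0 0 0; 70 0 0 1 0 0 0; 70 0 0 0 0 0 0",
)

```text
time: 18.9
tool_pos: [0.5494, -0.0171, 0.1132]
tool_rot: [2.794, 0.508, 2.817]
contact_force: [-0.0, 0.7, -0.1]
opening: 0.0638
grip_force: 0.0
```

>>> apply_moves(
  motion="70 0 0 1 0 0 0; 5 0 0 0 0 0 0; 5 0 0 0 0 0 0; 5 0 0 0 0 0 0; 5 0 0 0 0 0 0; 5 0 0 0 0 0 0",
  force=15,
)

```text
time: 19.65
tool_pos: [0.555, -0.0165, 0.1055]
tool_rot: [2.796, 0.51, 2.817]
contact_force: [-1.6, -10.7, -3.5]
opening: 0.0187
grip_force: 5.1
```

>>> apply_moves(
  motion="5 0 -0.2 0 0 0 0; 5 0 -0.1 0 0 0 0; 5 0 0 0 0 0 0; 5 0 0 0 0 0 0",
  force=15,
)

```text
time: 20.15
tool_pos: [0.5546, -0.0198, 0.1045]
tool_rot: [2.797, 0.51, 2.817]
contact_force: [-2.1, -7.4, -0.6]
opening: 0.012
grip_force: 15.0
```

>>> apply_moves(
  motion="5 0 -0.1 0 0 0 0; 5 0 0 0 0 0 0; 5 0 0 0 0 0 0.1; 5 0 0 0 0 0 0.15; 5 0 0 0 0 0 0.15; 5 0 0 0 0 0 0.15; 5 0 0 0 0 0 0.15; 5 0 0 0 0 0 0.15; 5 0 0 0 0 0 0.15",
  force=30,
)

```text
time: 21.28
tool_pos: [0.5521, -0.0233, 0.1019]
tool_rot: [2.54, 0.016, 1.895]
contact_force: [-19.5, -24.0, -3.4]
opening: 0.0119
grip_force: 30.0
```

```bash
python3 - <<'E'
from cell import robot
from h import *
P,R,s=now(robot); K=keyR(.55); print(s["qpos"],(P-U(X0,Y0,W0,KG)[0])@K,Ro.from_matrix(K.T@R).as_rotvec(),R.T@s["contact_force"],R.T@s["torque"])
E
```

```text
[-0.42115801  0.31731449  2.12107525  1.06062154  0.44291331 -1.67318426] [ 0.00236086 -0.00785192  0.02971943] [ 0.01268018 -0.00232202  1.00352742] [-16.43782631 -23.60652728 -11.70822184] [ 3.83718292 -2.51851531 -0.24892946]
```

>>> apply_moves(
  motion="5 -0.15 -0.2 -0.1 0 0 0; 5 -0.1 -0.2 -0.1 0 0 0; 5 0 0 0 0 0 0.1; 5 0 0 0 0 0 0.1",
  force=30,
)

```text
time: 21.78
tool_pos: [0.5508, -0.0235, 0.1015]
tool_rot: [2.545, -0.102, 1.736]
contact_force: [14.2, -1.5, -23.7]
opening: 0.0121
grip_force: 30.0
```

```bash
cat >mon.py <<'E'
from cell import robot
from h import *
P,R,s=now(robot); K=keyR(.55); print(s["time"],np.round(s["qpos"],3),((P-U(X0,Y0,W0,KG)[0])@K*1e3).round(1),Ro.from_matrix(K.T@R).as_rotvec().round(3),(R.T@s["contact_force"]).round(1),(R.T@s["torque"]).round(2))
E
python3 mon.py
```

```text
21.775 [-0.43   0.319  2.123  1.071  0.454 -1.493] [ 3.5 -8.4 29.3] [0.007 0.002 1.202] [-6.2 -1.7 26.9] [ 0.24 -1.23 -0.21]
```

>>> apply_moves(
  motion="5 0 0 0.2 0 0 0; 5 0 0 0 0 0 0.15; 5 0 0 0 0 0 0.15; 5 0 0 0 0 0 0.15; 5 0 0 0 0 0 0.15",
)

```text
time: 22.4
tool_pos: [0.5485, -0.0228, 0.0997]
tool_rot: [2.688, -0.41, 1.2]
contact_force: [-22.1, -9.7, 4.1]
opening: 0.012
grip_force: 30.0
```

```bash
python3 mon.py
```

```text
22.4 [-0.43   0.319  2.129  1.076  0.451 -0.898] [ 6.6 -8.6 29.7] [0.01  0.002 1.803] [-14.  -10.8 -17. ] [ 1.73 -2.36 -0.27]
```

>>> apply_moves(
  motion="5 -0.3 -0.2 -0.1 0 0 0; 5 0 0 0 0 0 0; 5 0 0 0 0 0 0.15; 5 0 0 0 0 0 0.15; 5 0 0 0 0 0 0.15",
)

```text
time: 23.02
tool_pos: [0.5467, -0.0212, 0.099]
tool_rot: [2.921, -0.568, 0.722]
contact_force: [-2.4, 7.2, -6.6]
opening: 0.012
grip_force: 30.1
```

```bash
python3 mon.py
```

```text
23.025 [-0.434  0.319  2.134  1.09   0.458 -0.468] [ 8.8 -7.6 29.5] [0.009 0.008 2.251] [-1.  -8.4  5.4] [ 1.12 -0.09 -0.18]
```

>>> apply_moves(
  motion="5 0 -0.1 0 0 0 0; 5 0 0 0 0 0 0.15; 5 0 0 0 0 0 0.15; 5 0 0 0 0 0 0.15; 5 0 0 0 0 0 0.15",
)

```text
time: 23.65
tool_pos: [0.5455, -0.0183, 0.0989]
tool_rot: [-2.956, -0.579, 0.005]
contact_force: [-2.0, 16.9, -2.5]
opening: 0.012
grip_force: 30.1
```

```bash
python3 mon.py
```

```text
23.65 [-0.431  0.318  2.137  1.093  0.46   0.13 ] [10.7 -5.  29.5] [0.015 0.012 2.85 ] [ -3.  -16.4   4.1] [ 2.22 -0.52 -0.26]
```

>>> apply_moves(
  motion="5 0 -0.25 0 0 0 0; 5 0 0 0 0 0 0.15; 5 0 0 0 0 0 0.15; 5 0 0 0 0 0 0.15; 5 0 -0.1 0 0 0 0.1",
)

```text
time: 24.28
tool_pos: [0.5459, -0.0155, 0.0998]
tool_rot: [-2.673, -0.397, -0.585]
contact_force: [-1.9, 11.8, -5.2]
opening: 0.0117
grip_force: 30.0
```

```bash
python3 mon.py
```

```text
24.275 [-0.423  0.316  2.137  1.091  0.455  0.687] [10.7 -2.  29.5] [-0.016 -0.006 -2.884] [-9.5 -7.1  5.4] [ 1.01 -1.44 -0.2 ]
```

>>> apply_moves(
  motion="5 -0.1 -0.1 0 0 0 0.1; 5 0 0 0 0 0 0.1; 5 0 0 0 0 0 0",
)

```text
time: 24.65
tool_pos: [0.5463, -0.0147, 0.1003]
tool_rot: [-2.608, -0.304, -0.771]
contact_force: [3.5, 12.8, -5.3]
opening: 0.0116
grip_force: 30.0
```

```bash
python3 mon.py
```

```text
24.65 [-0.42   0.315  2.138  1.094  0.453  0.885] [10.3 -1.1 29.5] [-0.013 -0.004 -2.686] [-7.7 -8.4  8.6] [ 1.18 -1.23  0.09]
```

>>> apply_moves(
  motion="5 0 0 0 0 0 0.1; 5 0 0 0 0 0 0",
)

```text
time: 24.9
tool_pos: [0.5465, -0.0145, 0.1004]
tool_rot: [-2.584, -0.253, -0.858]
contact_force: [4.8, 12.8, -5.4]
opening: 0.0122
grip_force: 30.5
```

```bash
python3 mon.py
```

```text
24.9 [-0.42   0.315  2.137  1.093  0.453  0.985] [10.1 -0.8 29.5] [-0.013 -0.004 -2.588] [-7.7 -8.3  9.4] [ 1.22 -1.48 -0.54]
```

>>> apply_moves(
  motion="5 -0.1 -0.1 0 0 0 0.08; 5 0 0 0 0 0 0.04; 5 0 0 0 0 0 0",
)

```text
time: 25.28
tool_pos: [0.5468, -0.0148, 0.1007]
tool_rot: [-2.563, -0.191, -0.963]
contact_force: [2.7, 6.5, -5.5]
opening: 0.0138
grip_force: 33.0
```

```bash
python3 mon.py
```

```text
25.275 [-0.418  0.314  2.138  1.092  0.449  1.107] [ 9.7 -1.  29.4] [-0.01   0.    -2.469] [-4.8 -2.4  7.2] [ 0.21 -1.   -0.74]
```

>>> apply_moves(
  motion="40 0 0 0 0 0 0; 60 0 0 0 0 0 0; 60 0 0 0 0 0 0; 60 0 0 -2 0 0 0; 60 0 0 -3 0 0 0; 60 0 0 -4 0 0 0; 60 0 0 -4 0 0 0",
)

```text
time: 26.15
tool_pos: [0.4765, -0.0409, 0.2092]
tool_rot: [-2.563, -0.195, -0.97]
contact_force: [0.5, 0.5, 0.7]
opening: 0.0551
grip_force: 0.0
```

```bash
python3 - <<'E'
from cell import robot
from h import *
P,R,s=now(robot); print(P,s["qpos"])
Pg=np.array([.7149,.0344,.1594]); Rg=Ro.from_euler('xyz',[-3.036,0,1.882]).as_matrix()
print(Ro.from_matrix(R.T@Rg).as_rotvec())
up=Pg-Rg[:,2]*.10
T=tool([0,0,-1],[1,0,0])
P,R=rows(P,R,[(50,P+[0.0,0.02,.12],R@Ro.from_rotvec(Ro.from_matrix(R.T@T).as_rotvec()*.5).as_matrix(),9),(50,P+[.06,.03,.12],T,9)])
E
```

```text
[ 0.4764763  -0.04087608  0.20920569] [-5.85425437e-01 -1.39279213e-03  2.12424340e+00  7.15895076e-01
  7.47835989e-01  1.42672987e+00]
[ 0.17058119 -0.98053219 -2.63387435]
18 rows:
50 0.1 -0.8 -1.1 0.01 -0.05 -0.15; 50 0.1 -0.9 -1 0.01 -0.04 -0.15; 50 0.3 -0.8 -1.1 0 -0.05 -0.15; 50 0.3 -0.8 -1 0.01 -0.05 -0.15; 50 0.3 -0.7 -1.1 0.01 -0.04 -0.14; 50 0.4 -0.7 -1.1 0.01 -0.05 -0.15; 50 0.5 -0.6 -1.1 0.01 -0.05 -0.15; 50 0.5 -0.6 -1.1 0 -0.04 -0.15; 50 0.5 -0.5 -1.1 0.01 -0.05 -0.15; 50 0.6 0.3 0.2 0.01 -0.05 -0.15; 50 0.6 0.3 0.1 0.01 -0.04 -0.15; 50 0.5 0.4 0.1 0.01 -0.05 -0.15; 50 0.4 0.5 0.1 0 -0.05 -0.15; 50 0.4 0.6 0 0.01 -0.04 -0.15; 50 0.3 0.6 0.1 0.01 -0.05 -0.14; 50 0.2 0.7 0 0.01 -0.04 -0.15; 50 0.1 0.6 0 0.01 -0.05 -0.15; 50 0 0.7 0 0.01 -0.05 -0.15
```

>>> apply_moves(
  motion="50 0.1 -0.8 -1.1 0.01 -0.05 -0.15; 50 0.1 -0.9 -1 0.01 -0.04 -0.15; 50 0.3 -0.8 -1.1 0 -0.05 -0.15; 50 0.3 -0.8 -1 0.01 -0.05 -0.15; 50 0.3 -0.7 -1.1 0.01 -0.04 -0.14; 50 0.4 -0.7 -1.1 0.01 -0.05 -0.15; 50 0.5 -0.6 -1.1 0.01 -0.05 -0.15; 50 0.5 -0.6 -1.1 0 -0.04 -0.15; 50 0.5 -0.5 -1.1 0.01 -0.05 -0.15; 50 0.6 0.3 0.2 0.01 -0.05 -0.15; 50 0.6 0.3 0.1 0.01 -0.04 -0.15; 50 0.5 0.4 0.1 0.01 -0.05 -0.15; 50 0.4 0.5 0.1 0 -0.05 -0.15; 50 0.4 0.6 0 0.01 -0.04 -0.15; 50 0.3 0.6 0.1 0.01 -0.05 -0.14; 50 0.2 0.7 0 0.01 -0.04 -0.15; 50 0.1 0.6 0 0.01 -0.05 -0.15; 50 0 0.7 0 0.01 -0.05 -0.15; 50 0 0 0 0 0 0",
)

```text
time: 28.52
tool_pos: [0.5374, -0.01, 0.328]
tool_rot: [-3.138, 0.001, 1.885]
contact_force: [0.5, 0.1, -0.3]
opening: 0.0461
grip_force: 0.0
```

```bash
python3 - <<'E'
from cell import robot
from h import *
P,R,s=now(robot); print(P,s["qpos"])
Pg=np.array([.7149,.0344,.1594]); Rg=Ro.from_euler('xyz',[-3.036,0,1.882]).as_matrix()
print(Ro.from_matrix(R.T@Rg).as_rotvec())
P,R=rows(P,R,[(50,Pg-Rg[:,2]*.10,Rg,6)])
for n in("top","scene"):
    p=robot.read_camera(n); T=robot.trace("key_grip",p)
    for d in T[:1]:
        m=d["pixels"]; 
        r=sorted([((lambda a:(a&m).sum()/(a|m).sum())(mask(p,keypts(th,dx,dy))).round(3),round(th,2),dx,dy) for th in np.arange(3.2,4.4,.1) for dx in(-.008,-.004,0,.004) for dy in(-.004,0,.004)],reverse=True)[:3]; print(n,d["score"],m.sum(),r)
E
```

```text
[ 0.53737286 -0.00996185  0.32802988] [-0.1594182   0.30567577  1.23547132 -0.00272041  1.60338387 -0.47333885]
[0.10173929 0.00122384 0.00257247]
6 rows:
50 -0.2 3.2 1.1 0.02 0 0; 50 -0.2 3.3 1.1 0.01 0 0; 50 -0.2 3.2 1.1 0.02 0 0; 50 -0.2 3.3 0.9 0.02 0 0; 50 -0.2 3.3 1 0.01 0 0; 50 -0.3 3.3 0.8 0.02 0 0
top 0.4 4449 [(np.float64(0.015), np.float64(4.3), -0.008, 0.004), (np.float64(0.014), np.float64(4.4), -0.008, 0.004), (np.float64(0.014), np.float64(4.2), -0.008, 0.004)]
```

>>> apply_moves(
  motion="50 -0.2 3.2 1.1 0.02 0 0; 50 -0.2 3.3 1.1 0.01 0 0; 50 -0.2 3.2 1.1 0.02 0 0; 50 -0.2 3.3 0.9 0.02 0 0; 50 -0.2 3.3 1 0.01 0 0; 50 -0.3 3.3 0.8 0.02 0 0; 50 0 0 0 0 0 0",
)

```text
time: 29.6
tool_pos: [0.7259, 0.0361, 0.2537]
tool_rot: [-3.031, -0.001, 1.883]
contact_force: [-0.3, 1.0, 0.1]
opening: 0.0459
grip_force: 0.0
```

```bash
python3 - <<'E'
from cell import robot
from h import *
P,R,s=now(robot)
Pg=np.array([.7149,.0344,.1594]); Rg=Ro.from_euler('xyz',[-3.036,0,1.882]).as_matrix()
P,R=rows(P,R,[(45,Pg,Rg,4)])
ims=[]
for n in("scene","top"):
    p=robot.read_camera(n); T=robot.trace("key_grip",p)
    for d in T[:1]:
        m=d["pixels"]; 
        r=sorted([((lambda a:(a&m).sum()/(a|m).sum())(mask(p,keypts(th,dx,dy))).round(3),round(th,2),dx,dy) for th in np.arange(3.2,4.5,.1) for dx in(-.008,-.004,0,.004) for dy in(-.004,0,.004)],reverse=True)[:3]; print(n,d["score"],m.sum(),r)
    c=proj(p,U(X0,Y0,W0,KG))[0].astype(int); x0,y0=c[0]-32,c[1]-32
    im=cv2.resize(p["img"][y0:y0+65,x0:x0+65,::-1],None,fx=6,fy=6,interpolation=cv2.INTER_CUBIC)
    for th,col in((4.2,(0,255,0)),(3.9,(0,0,255))):
        B=A@Ro.from_euler('z',-th).as_matrix()
        for v in([.036,0,.018],[-.036,0,.018]):
            u=((proj(p,U(X0,Y0,W0,KG+B@v))[0]-[x0,y0])*6+2.5); cv2.circle(im,(int(u[0]),int(u[1])),3,col,-1)
    ims.append(im)
cv2.imwrite("pics/k6.png",np.hstack(ims))
E
```

```text
4 rows:
45 0 0 2.4 0 0 0; 45 0.1 0 2.3 0 0 0; 45 0 0 2.4 0 0 0; 45 0.1 -0.1 2.4 0 0 0
scene 0.58 92 [(np.float64(0.754), np.float64(4.2), -0.008, 0), (np.float64(0.748), np.float64(4.2), -0.004, -0.004), (np.float64(0.717), np.float64(4.2), 0, -0.004)]
top 0.67 145 [(np.float64(0.559), np.float64(4.2), -0.004, 0), (np.float64(0.558), np.float64(4.1), -0.004, -0.004), (np.float64(0.556), np.float64(4.1), -0.008, 0)]
```

View pics/k6.png

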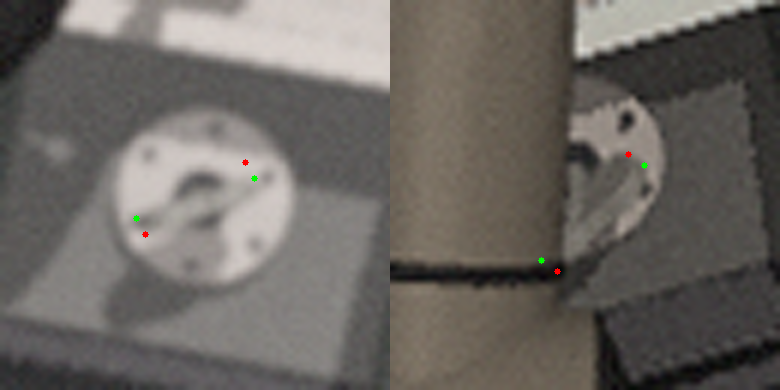

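The key lies on the 4.2 rad line in the scene view, with wings from (140,220) to (255,178), so it is fully wound. Next I'll grip the handle again and shut the cover.

>>> apply_moves(
  motion="45 0 0 2.4 0 0 0; 45 0.1 0 2.3 0 0 0; 45 0 0 2.4 0 0 0; 45 0.1 -0.1 2.4 0 0 0; 5 0 0 0 0 0 0; 5 0 0 0 0 0 0; 5 0 0 0 0 0 0; 5 0 0 0 0 0 0",
  force=15,
)

```text
time: 30.8
tool_pos: [0.7152, 0.0348, 0.1668]
tool_rot: [-3.041, 0.003, 1.884]
contact_force: [2.0, -0.1, 5.3]
opening: 0.0132
grip_force: 15.0
```

```bash
python3 - <<'E'
from cell import robot
from h import *
P,R,s=now(robot); print((P-barw(1.2))@R,s["contact_force"])
rows(P,R,[(5,*grip(q,b,.032),1) for q,b in zip(np.linspace(1.2,-.02,28)[1:],np.linspace(-.1,.38,28)[1:])])
E
```

```text
[-0.00068997 -0.00143316  0.02844718] [ 2.02517723 -0.05618904  5.34894212]
27 rows:
5 0.1 -0.6 -0.1 -0.02 0 0; 5 0 -0.8 -0.3 -0.02 0 0; 5 0 -0.9 -0.4 -0.01 0 0; 5 0 -0.8 -0.3 -0.02 0 0; 5 0 -0.8 -0.4 -0.02 0 0; 5 0 -0.8 -0.2 -0.02 0 0; 5 0 -0.9 -0.3 -0.01 0 0; 5 0 -0.8 -0.2 -0.02 0 0; 5 0 -0.9 -0.3 -0.02 0 0; 5 0 -0.9 -0.1 -0.02 0 0; 5 0 -0.8 -0.2 -0.02 0 0; 5 0 -0.9 -0.2 -0.01 0 0; 5 0 -0.9 -0.1 -0.02 0 0; 5 0 -0.9 -0.1 -0.02 0 0; 5 0 -0.8 0 -0.02 0 0; 5 -0.1 -0.9 -0.1 -0.01 0 0; 5 0 -0.9 0 -0.02 0 0; 5 0 -0.9 0.1 -0.02 0 0; 5 0 -0.9 0 -0.02 0 0; 5 0 -0.8 0.1 -0.02 0 0; 5 0 -0.9 0.1 -0.01 0 0; 5 0 -0.9 0.1 -0.02 0 0; 5 0 -0.9 0.1 -0.02 0 0; 5 0 -0.8 0.2 -0.02 0 0; 5 0 -0.9 0.2 -0.01 0 0; 5 0 -0.9 0.2 -0.02 0 0; 5 0 -0.8 0.2 -0.02 0 0
```

>>> apply_moves(
  motion="5 0.1 -0.6 -0.1 -0.02 0 0; 5 0 -0.8 -0.3 -0.02 0 0; 5 0 -0.9 -0.4 -0.01 0 0; 5 0 -0.8 -0.3 -0.02 0 0; 5 0 -0.8 -0.4 -0.02 0 0; 5 0 -0.8 -0.2 -0.02 0 0; 5 0 -0.9 -0.3 -0.01 0 0; 5 0 -0.8 -0.2 -0.02 0 0; 5 0 -0.9 -0.3 -0.02 0 0",
)

```text
time: 31.92
tool_pos: [0.6498, 0.0138, 0.1977]
tool_rot: [3.07, 0.006, 1.884]
contact_force: [6.3, 1.8, 14.7]
opening: 0.0133
grip_force: 15.0
```

>>> apply_moves(
  motion="5 0 -0.9 -0.1 -0.02 0 0; 5 0 -0.8 -0.2 -0.02 0 0; 5 0 -0.9 -0.2 -0.01 0 0; 5 0 -0.9 -0.1 -0.02 0 0; 5 0 -0.9 -0.1 -0.02 0 0; 5 0 -0.8 0 -0.02 0 0; 5 -0.1 -0.9 -0.1 -0.01 0 0; 5 0 -0.9 0 -0.02 0 0; 5 0 -0.9 0.1 -0.02 0 0",
)

```text
time: 33.05
tool_pos: [0.574, -0.0118, 0.1947]
tool_rot: [2.913, 0.007, 1.884]
contact_force: [-2.5, 1.6, 22.9]
opening: 0.0132
grip_force: 15.0
```

>>> apply_moves(
  motion="5 0 -0.9 0 -0.02 0 0; 5 0 -0.8 0.1 -0.02 0 0; 5 0 -0.9 0.1 -0.01 0 0; 5 0 -0.9 0.1 -0.02 0 0; 5 0 -0.9 0.1 -0.02 0 0; 5 0 -0.8 0.2 -0.02 0 0; 5 0 -0.9 0.2 -0.01 0 0",
)

```text
time: 33.92
tool_pos: [0.5183, -0.0302, 0.1684]
tool_rot: [2.8, 0.006, 1.884]
contact_force: [-9.1, -2.3, 19.7]
opening: 0.0131
grip_force: 15.0
```

```bash
python3 - <<'E'
from cell import robot
from h import *
P,R,s=now(robot); print([((P-barw(q))@R).round(4) for q in(.1,.07,.04)],R.T@s["contact_force"],s["opening"])
E
```

```text
[array([-0.0014, -0.0051,  0.0313]), array([-0.0014,  0.0011,  0.0301]), array([-0.0014,  0.0071,  0.0287])] [  0.51522284  -2.22204086 -21.72329767] 0.013108685313452583
```

>>> apply_moves(
  motion="5 0 -0.5 -0.2 -0.01 0 0; 5 0 -0.5 0.1 -0.01 0 0; 5 0 -0.5 0.1 -0.01 0 0; 5 0 0 0 0 0 0",
)

```text
time: 34.42
tool_pos: [0.5039, -0.0344, 0.1598]
tool_rot: [2.775, 0.003, 1.883]
contact_force: [5.7, -3.9, -6.6]
opening: 0.0134
grip_force: 15.0
```

>>> apply_moves(
  motion="5 0 -0.3 0.1 -0.01 0 0; 5 0 0 0 0 0 0",
)

```text
time: 34.67
tool_pos: [0.5018, -0.0351, 0.1582]
tool_rot: [2.764, 0.003, 1.883]
contact_force: [3.7, -3.0, -5.0]
opening: 0.0135
grip_force: 15.0
```

```bash
python3 - <<'E'
from cell import robot
from h import *
P,R,s=now(robot); print([((P-barw(q))@R).round(4) for q in(.06,.03,0,-.03)],R.T@s["contact_force"],s["opening"])
E
```

```text
[array([-0.001 , -0.0177,  0.0329]), array([-0.001 , -0.0116,  0.0317]), array([-0.001 , -0.0055,  0.0302]), array([-0.001 ,  0.0005,  0.0286])] [-3.98922182  0.52309185  5.57841845] 0.013539221758673635
```

>>> apply_moves(
  motion="5 0 -0.3 0.1 0 0 0; 5 0 0 0 0 0 0",
)

```text
time: 34.92
tool_pos: [0.5005, -0.0356, 0.1572]
tool_rot: [2.762, 0.004, 1.883]
contact_force: [6.8, -0.2, -0.8]
opening: 0.0134
grip_force: 15.0
```

```bash
python3 - <<'E'
from cell import robot
from h import *
P,R,s=now(robot); print([((P-barw(q))@R).round(4) for q in(.03,0,-.03)],R.T@s["contact_force"],s["opening"])
E
```

```text
[array([-0.0011, -0.0133,  0.032 ]), array([-0.0011, -0.0072,  0.0306]), array([-0.0011, -0.0012,  0.029 ])] [-2.26521155  5.66212327  3.11921974] 0.013416608052364899
```

>>> apply_moves(
  motion="5 0 -0.3 0.1 0 0 0; 5 0 0 0 0 0 0",
)

```text
time: 35.17
tool_pos: [0.5006, -0.0358, 0.1571]
tool_rot: [2.756, 0.005, 1.883]
contact_force: [12.9, 7.7, 5.2]
opening: 0.0135
grip_force: 15.0
```

```bash
python3 - <<'E'
from cell import robot
from h import *
P,R,s=now(robot); print([((P-barw(q))@R).round(4) for q in(.03,0,-.03)],R.T@s["contact_force"],s["opening"])
E
```

```text
[array([-0.0012, -0.0135,  0.032 ]), array([-0.0012, -0.0074,  0.0306]), array([-0.0012, -0.0014,  0.029 ])] [ 3.31914591 15.54919507  0.65811081] 0.013456170010197213
```

>>> apply_moves(
  motion="5 0 0.2 0 0 0 0; 25 0 0 0 0 0 0; 45 0 0 0 0 0 0; 45 0 0 0 0 0 0; 45 0 0 -2 0 0 0; 45 0 0 -3 0 0 0; 45 0 0 -4 0 0 0; 45 0 0 -5 0 0 0; 45 -3 -3 -3 0 0 0; 45 -3 -3 -3 0 0 0; 45 -4 -3 0 0 0 0; 45 -4 -3 0 0 0 0; 45 -4 -3 0 0 0 0; 45 0 0 0 0 0 0",
)

```text
time: 36.92
tool_pos: [0.3499, -0.2742, 0.2843]
tool_rot: [2.766, -0.001, 1.88]
contact_force: [0.5, 0.4, 0.9]
opening: 0.0413
grip_force: 0.0
```

```bash
cat >fin.py <<'E'
from cell import robot
from h import *
P,R,s=now(robot); print(s["time"],P,s["contact_force"])
for n in("top","scene"):
    p=robot.read_camera(n); T=robot.trace("cover",p)
    if not T: print(n,None); continue
    m=T[0]["pixels"]; y,x=np.nonzero(m); print(n,T[0]["score"],m.sum(),x.min(),x.max(),y.min(),y.max())
    print([(round(q,3),((lambda a:(a&m).sum()/(a|m).sum())(mask(p,U(X0,Y0,W0,shell(q))))).round(4)) for q in np.arange(-.06,.16,.02)])
E
python3 fin.py
```

```text
36.925 [ 0.34986601 -0.27416938  0.28433015] [0.53950223 0.42743171 0.895791  ]
top 0.89 5810 294 390 154 241
[(np.float64(-0.06), np.float64(0.9732)), (np.float64(-0.04), np.float64(0.9773)), (np.float64(-0.02), np.float64(0.9659)), (np.float64(0.0), np.float64(0.9424)), (np.float64(0.02), np.float64(0.9233)), (np.float64(0.04), np.float64(0.9056)), (np.float64(0.06), np.float64(0.884)), (np.float64(0.08), np.float64(0.8668)), (np.float64(0.1), np.float64(0.8504)), (np.float64(0.12), np.float64(0.8266)), (np.float64(0.14), np.float64(0.8114))]
scene 0.8 4208 310 393 158 234
[(np.float64(-0.06), np.float64(0.8279)), (np.float64(-0.04), np.float64(0.8357)), (np.float64(-0.02), np.float64(0.8299)), (np.float64(0.0), np.float64(0.8229)), (np.float64(0.02), np.float64(0.8161)), (np.float64(0.04), np.float64(0.8108)), (np.float64(0.06), np.float64(0.8035)), (np.float64(0.08), np.float64(0.8016)), (np.float64(0.1), np.float64(0.8027)), (np.float64(0.12), np.float64(0.8041)), (np.float64(0.14), np.float64(0.8057))]
```

The cover fits at its shut stop: the fit gives about -0.04 rad, which is bias in my model. The arm is clear of everything, so I'll hand in.

```bash
python3 -c "
from cell import robot
print(robot.hand_in())"
```

```text
the job is handed in; nothing more can be done
None
```

I rolled the cover back to about 1.2 rad (not checked against its end stop at 1.25), wound the key to its stop at about 4.2 rad, rolled the cover fully shut, moved the arm clear and handed the job in at about 37 s; the hand-in gave no verdict, and I did not re-check the bystanders' positions.

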